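# Finish the fittings sample board on the shop counter

## Task

Finish the sample board on the counter: stand the round junction box on the middle pad, between the two fittings that are screwed down, and set its round cover centrally on top. Stand the tall narrow sleeve on the pad behind the square steel box, the short wide sleeve on the pad in front of that same box, and the hexagonal cable gland, hexagon down, on the pad behind the upright pipe stub (behind is the side away from the robot); the pad in front of the pipe stub stays empty. Everything must end upright, well centred on its pad, and the tape roll and the carton must be left where they are.

Things in the scene. Friction and masses are not known exactly. Their poses are not given: they have to be found in the camera images.
- board: Fixed plywood board flat on the counter, 220 mm (x) by 300 mm (y), 12 mm thick, turned up to 15 degrees. Origin: centre of its UNDERSIDE; +x away from the robot ('behind'), +y left. Five dark round pads, 60 mm, level with its top (z = 12 mm): at (0, 0) and at x = +-65, y = +-95 mm. Two fixed fittings stand at (0, +95) and (0, -95) mm; which is where varies.
- square_box: Fixed open square steel box on the board, 54 x 54 mm, 40 mm high. Origin: centre of its underside, on the board's top face; axes parallel to the board's. The pad behind it is centred 65 mm along its +x, the pad in front 65 mm along its -x.
- pipe_stub: Fixed grey upright plastic pipe stub on the board, 25 mm in diameter, 60 mm high, on a 52 mm round flange. Origin: centre of its underside, on the board's top face; axes parallel to the board's. The pad behind it is centred 65 mm along its +x.
- junction_box: Loose, standing upright on the counter at the start. Origin: centre of its underside; z up. Grey plastic round junction box, open on top, 56 mm outside diameter, 40 mm high, 3 mm wall, with one short spout (20 mm in diameter, axis 18 mm up) that stands out to 40 mm from the centre along its +x. Turned any way about the vertical; no turn is required at the end.
- cover: Loose, standing upright on the counter at the start. Origin: centre of its underside; z up. Grey plastic round cover for the junction box: a flat disc 60 mm in diameter, 8 mm thick, with a round raised centre 34 mm in diameter above it up to 24 mm height (grip it there). Its flat underside rests on the junction box's rim, 40 mm above the junction box's origin; it does not snap in.
- tall_sleeve: Loose, standing upright on the counter at the start. Origin: centre of its underside; z up. Grey plastic tube, tall and narrow: 30 mm outside diameter, 22 mm bore, 70 mm high.
- wide_sleeve: Loose, standing upright on the counter at the start. Origin: centre of its underside; z up. Grey plastic tube, short and wide: 46 mm outside diameter, 36 mm bore, 36 mm high.
- gland: Loose, standing upright on the counter at the start. Origin: centre of its underside; z up. Grey plastic cable gland: hexagonal foot 40 mm across flats and 14 mm high, above it a ribbed round nut 32 mm in diameter up to 38 mm, tapering to the top at 48 mm. The hexagon stays down.
- tape_roll: Bystander, not to be shifted: black roll of tape lying flat on the counter among the fittings, 62 mm outside diameter, 38 mm hole, 19 mm high. Origin: centre of its underside.
- carton: Bystander, not to be shifted: small cardboard carton on the counter among the fittings, 56 mm (its x) by 44 mm (its y), 40 mm high. Origin: centre of its underside.
Mind the look-alikes: they are no part of the job. What is shaped like the junction_box but green or red is not meant.

How it is judged:
At the end, for the whole second after the job is handed in: Junction box on the middle pad, tall sleeve behind and wide sleeve in front of the square box, gland behind the pipe stub, each on the board within 12 mm of its pad's centre along each board axis; cover on the junction box's rim within 8 mm of centre; all upright within 0.1 rad and at rest (x of junction_box in the frame of board between -0.012 and 0.012 m and y of junction_box in the frame of board between -0.012 and 0.012 m and z of junction_box in the frame of board between 0.007 and 0.017 m and horizontal distance between cover and junction_box below 0.008 m and z of cover in the frame of junction_box between 0.036 and 0.044 m and x of tall_sleeve in the frame of square_box between 0.053 and 0.077 m and y of tall_sleeve in the frame of square_box between -0.012 and 0.012 m and z of tall_sleeve in the frame of square_box between -0.005 and 0.005 m and x of wide_sleeve in the frame of square_box between -0.077 and -0.053 m and y of wide_sleeve in the frame of square_box between -0.012 and 0.012 m and z of wide_sleeve in the frame of square_box between -0.005 and 0.005 m and x of gland in the frame of pipe_stub between 0.053 and 0.077 m and y of gland in the frame of pipe_stub between -0.012 and 0.012 m and z of gland in the frame of pipe_stub between -0.005 and 0.005 m and angle between each of junction_box, cover, tall_sleeve, wide_sleeve, gland's own z axis and vertical below 0.1 rad and linear speed of each of junction_box, cover, tall_sleeve, wide_sleeve, gland below 0.02 m/s); the robot touches nothing.
It fails at once if the tape roll is shifted by more than 20 mm (distance of tape_roll from where it was at the start of the episode above 0.02 m).
It fails at once if the carton is shifted by more than 20 mm (distance of carton from where it was at the start of the episode above 0.02 m).
It also fails if it takes over 117 s, if anything falls off the work surface, if the arm or the gripper's body presses on something with over 40 N, if the wrist force passes 120 N, or if a joint passes its speed limit or range.

## Robot

A 7-joint arm with a two-finger parallel gripper is mounted at the origin on the work surface. World frame = base frame: x ahead of the robot, y to its left, z up, the work surface at z = 0. Lengths are in m, angles in rad, forces in N, time in s.
With the tool pointing down it reaches from about 0.4 to 0.85 m from the base axis. Payload 10.4 kg.
Tool frame: the origin (TCP) lies on the front face of the gripper's body, between the roots of the fingers; the fingertips stand 73 mm ahead of it and the grasp point (between the pads) lies 54 mm ahead of it; x points along the fingers, y is the direction in which the jaws open and shut, and the axes are right-handed (so a half turn about x gives the same grasp; the last joint's range is limited). The gripper opens to 85 mm and grips with 20 to 120 N. Pads are 22 mm wide; open, the fingers measure 114 mm over their backs; the gripper's body (76 mm by 85 mm) begins 54 mm behind the grasp point. The pads swing forward as they close: fully open they stand 13 mm farther back than shut.
Start: joints at [1.266, 0.332, -0.065, 1.46, 0.022, 1.35, -0.088], TCP at [0.174, -0.6, 0.304] pointing down, gripper open.
Joint ranges: [-2.6, 2.6], [-0.5, 2.12], [-1.47, 1.34], [0.16, 2.42], [-1.27, 4.41], [0.06, 2.06], [-2.6, 2.6]. Speed limits (rad/s): [2.22, 2.22, 2.79, 2.79, 3.14, 3.14, 3.14].

## Interface

Orientations are given as a unit quaternion [x, y, z, w].
In Python, from workcell import manip gives the robot as it stands. The module is installed in compiled form; this text tells all that it offers.
- The arm moves only by the tool arm_command, never from a script. Its argument "moves" is a list that holds one entry, the list of rows, each a list of 5 numbers: the closure, from 0 (fully open) to 1 (shut), then the shift along the tool's x, y, z in units of 25 mm (1.0 is 25 mm), then the turn about the tool's x in degrees. A call has 1 to 12 rows; each row shifts and turns the commanded pose from where the row before left it, along the tool's axes as they then stand; what a row does not reach is not made up. A row lasts 1/12 s, in which the tool goes at most 41.7 mm and 7.16 degrees, less where a joint would pass 70% of its speed; a pose out of reach is approached as far as the arm can. A call is refused whole if a number of a shift passes 1 or a number of a turn 7.16, either way. A call with a gripper value outside its range is refused whole. The fingers move at their own pace and stop on an object; "force" is the grip in N (left out, the last holds). Time passes only in rows, so rows that do not move let the fingers close. It gives the time, the measured TCP pose, the force and the opening at its end, in the units of the state.
- manip.get_obs(): the state, without advancing time (a new reading comes with each control period).
- manip.camera(name): name is "scene" or "side" or "wrist"; returns the picture (400x640x3 uint8, red, green, blue); there is no depth.
- manip.camera_info(name): a dict with "vfov" (degrees; the focal length in pixels is half the picture's height over the tangent of half this angle, whatever the lens; pixels are square), "cx", "cy" (the principal point, pixels), "pose" (4x4, takes a point from camera to world coordinates). Camera axes: x right, y down, z forward; pixel columns grow to the right and rows downward; lengths in m; the calibration is good to about 2 mm. The wrist camera is an equidistant fisheye: a pixel r from the principal point sees the ray r / f radians off the axis. A picture is of the moment at which its call begins: read the wrist's pose just before it. camera_info takes no time and is no camera call; for the wrist camera it gives the pose at the moment of the call.
- manip.hand_in(): hands the job in, once; it reports no verdict.
Trained networks look in the newest picture that a camera, given by its name, has taken for a name from the list of things; names that differ only in an ending like _2 or _b are one class to them, and where a whole thing is asked for, a point or a joint stands for the part that bears it (a point fixed in the world has none). Each returns a list of dicts, best first, with "confidence" (0 to 1); they miss things now and then, are a little off and sometimes report something else, mostly with a low value. They report only what shows in the picture. A call takes as long as a camera call. They do not tell look-alikes from the thing itself.
- manip.regions_of(query, camera): "mask" (400x640 bool, what is visible of it) and "rect" ([left, top, right, bottom] in pixels, round what is visible of it).
- manip.pinpoint(query, camera): "pixel" ([row, column] in pixels: a listed point, or the origin of a listed thing).
The state is a dict: "clock": time; "joint_pos": joint angles; "joint_velocities": joint speeds; "tau": joint torques, N m; "position": TCP position; "ee_rot": TCP orientation; "ft_force": force on the tool from outside, world axes, zero at the start; "torque": the same for the moment, N m; "grip_width": opening from 0.0 (shut) to 1.0 (fully open).
Only numpy, scipy, OpenCV 4.12 (cv2) and the standard library are available. Lean on these libraries where they do the work, as an engineer would, in place of code of your own. Each camera call takes 0.05 s, during which the arm holds its last target.

## Working session

There is one attempt and no reset: what is moved stays moved. The work goes in short steps, Python scripts to look and compute and a tool call to move; the robot and the scene stay as the last step left them, time stands still between calls to the robot, and variables do not carry over. Pictures are saved under pics/ and viewed, and the job is handed in when it is done.

Besides the shell and the picture viewer there is one more tool, called after ">>>" as name(argument=value, ...) on one line, values as JSON. arm_command: Moves the arm, as the interface text tells. Its arguments: {"type":"object","properties":{"moves":{"type":"array","items":{"type":"array","items":{"type":"array","items":{"type":"number"}}}},"force":{"type":"number"}},"required":["moves"]}

```bash
mkdir -p pics; python3 - <<'E'
from workcell import manip
import cv2, numpy as np
for c in ["scene","side","wrist"]:
    im=manip.camera(c); cv2.imwrite(f"pics/{c}0.png",im[:,:,::-1])
    i=manip.camera_info(c); print(c,i["vfov"],i["cx"],i["cy"],np.round(i["pose"],4).tolist())
o=manip.get_obs(); print({k:np.round(v,3).tolist() for k,v in o.items()})
E
```

```text
scene 42.998588936798456 319.04912737185765 204.92309529593325 [[-0.0212, 0.8579, -0.5133, 1.0948], [0.9997, 0.0224, -0.0039, 0.0165], [0.0082, -0.5133, -0.8582, 1.0333], [0.0, 0.0, 0.0, 1.0]]
side 52.457072746983556 320.3988065896073 208.29331515195742 [[-0.8135, -0.3397, 0.4721, -0.0033], [-0.5814, 0.4548, -0.6746, 0.7148], [0.0144, -0.8233, -0.5675, 0.6372], [0.0, 0.0, 0.0, 1.0]]
wrist 65.70646984690485 317.4125390264435 199.74042511514583 [[0.2777, -0.9238, -0.2635, 0.2416], [-0.9607, -0.2673, -0.0753, -0.5803], [-0.0009, 0.2741, -0.9617, 0.3738], [0.0, 0.0, 0.0, 1.0]]
{'clock': 0.15, 'joint_pos': [1.266, 0.333, -0.065, 1.461, 0.022, 1.35, -0.089], 'joint_velocities': [-0.001, -0.002, -0.001, -0.0, -0.0, 0.001, -0.0], 'tau': [0.001, -62.583, 0.049, -39.185, 0.016, 0.008, 0.0], 'position': [0.174, -0.6, 0.303], 'ee_rot': [-0.7, -0.1, 0.7, -0.099], 'ft_force': [0.106, 0.314, -0.059], 'torque': [0.051, -0.022, -0.025], 'grip_width': 1.003}
```

View pics/scene0.png

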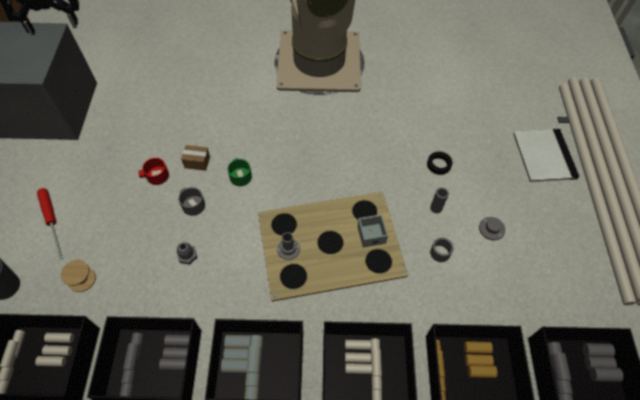

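View pics/side0.png

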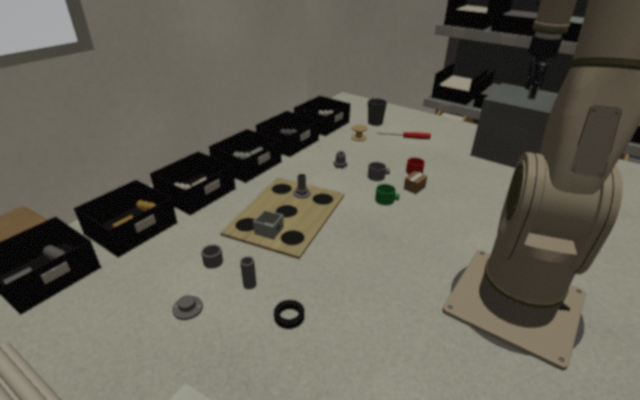

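View pics/wrist0.png

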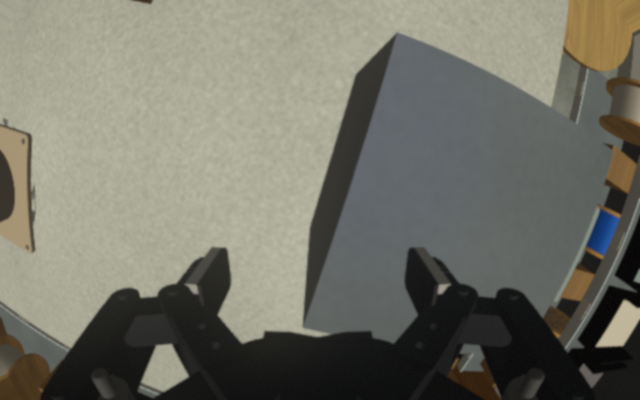

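The scene picture shows the grey junction box at (191,201). The look-alikes are green (239,172) and red (154,171). Also visible: the gland (187,252), cover (491,228), tall sleeve (439,200), wide sleeve (441,249), tape (439,162) and carton (195,157). On the board, the pipe stub is at (288,244) and the square box at (372,230).

```bash
cat > h.py <<'E'
import numpy as np, cv2
from workcell import manip
from scipy.optimize import least_squares
def proj(info,P):
    T=np.array(info["pose"]);f=200/np.tan(np.radians(info["vfov"])/2)
    p=(np.atleast_2d(P)-T[:3,3])@T[:3,:3]
    if info.get("fish"):
        r=np.hypot(p[:,0],p[:,1]);th=np.arctan2(r,p[:,2]);k=f*th/np.maximum(r,1e-9)
        return np.c_[info["cx"]+k*p[:,0],info["cy"]+k*p[:,1]]
    return np.c_[info["cx"]+f*p[:,0]/p[:,2],info["cy"]+f*p[:,1]/p[:,2]]
def info(c):
    i=dict(manip.camera_info(c)); i["fish"]=c=="wrist"; return i
def back(i,px,z):
    # px (col,row) -> world at height z
    T=np.array(i["pose"]);f=200/np.tan(np.radians(i["vfov"])/2)
    d=np.array([px[0]-i["cx"],px[1]-i["cy"]])
    if i["fish"]:
        r=np.hypot(*d);t=r/f;v=np.r_[np.sin(t)*d/max(r,1e-9),np.cos(t)]
    else: v=np.r_[d/f,1]
    w=T[:3,:3]@v; s=(z-T[2,3])/w[2]; return T[:3,3]+s*w
# rings (radius, z)
SH={"junction_box":[(.028,0),(.028,.04)],"cover":[(.03,0),(.03,.008),(.017,.024)],"tall_sleeve":[(.015,0),(.015,.07)],
"wide_sleeve":[(.023,0),(.023,.036)],"gland":[(.0215,0),(.0215,.014),(.016,.038),(.011,.048)],"tape_roll":[(.031,0),(.031,.019)]}
A=np.linspace(0,2*np.pi,48,endpoint=False)
def pts(name,x,y,z0=0,yaw=None):
    P=np.vstack([np.c_[x+r*np.cos(A),y+r*np.sin(A),np.full(48,z0+z)] for r,z in SH[name]])
    if yaw is not None and name=="junction_box":
        c,s=np.cos(yaw),np.sin(yaw);q=.01*np.c_[np.cos(A),np.sin(A)]
        P=np.vstack([P,np.c_[x+.04*c-s*q[:,0],y+.04*s+c*q[:,0],z0+.018+q[:,1]]])
    return P
def feat(i,P):
    h=cv2.convexHull(proj(i,P).astype(np.float32))
    m=cv2.moments(h); l=h[:,0]
    return np.r_[m["m10"]/m["m00"],m["m01"]/m["m00"],l.min(0),l.max(0)]
def mfeat(mask):
    ys,xs=np.nonzero(mask); p=np.c_[xs,ys].astype(np.float32)
    h=cv2.convexHull(p); m=cv2.moments(h); l=h[:,0]
    return np.r_[m["m10"]/m["m00"],m["m01"]/m["m00"],l.min(0)-.5,l.max(0)+.5]
E
python3 - <<'E'
from h import *
I={c:info(c) for c in("scene","side")}
for c in I: manip.camera(c)
W=np.array([2,2,.5,.5,.5,.5])
for n in list(SH):
    obs={}
    for c in I:
        rs=manip.regions_of(n,c)
        for r in rs:
            if r["mask"].sum()>20: print(n,c,round(r["confidence"],2),np.round(r["rect"]).tolist(),int(r["mask"].sum()), np.round(back(I[c],mfeat(r["mask"])[:2],.02)[:2],3))
for n in ["carton","square_box","pipe_stub","board"]:
    for c in I:
        for r in manip.regions_of(n,c)[:2]: print(n,c,round(r["confidence"],2),np.round(r["rect"]).tolist(),np.round(back(I[c],mfeat(r["mask"])[:2],.02)[:2],3))
        print([ (np.round(p["pixel"]).tolist(),round(p["confidence"],2)) for p in manip.pinpoint(n,c)[:2]])
print(manip.get_obs()["clock"])
E
```

```text
junction_box scene 0.8 [140.0, 163.0, 168.0, 183.0] 562 [ 0.403 -0.387]
junction_box scene 0.73 [230.0, 160.0, 252.0, 187.0] 568 [ 0.401 -0.181]
junction_box scene 0.63 [179.0, 188.0, 205.0, 217.0] 612 [ 0.485 -0.283]
junction_box side 0.77 [402.0, 154.0, 426.0, 174.0] 297 [ 0.408 -0.394]
junction_box side 0.73 [370.0, 161.0, 390.0, 182.0] 336 [ 0.486 -0.289]
junction_box side 0.63 [374.0, 182.0, 398.0, 207.0] 410 [ 0.403 -0.189]
cover scene 0.79 [480.0, 218.0, 507.0, 241.0] 477 [0.538 0.407]
cover scene 0.53 [176.0, 241.0, 198.0, 263.0] 343 [ 0.618 -0.276]
cover scene 0.53 [428.0, 151.0, 456.0, 176.0] 416 [0.36  0.305]
cover side 0.78 [173.0, 294.0, 202.0, 321.0] 557 [0.52  0.417]
tall_sleeve scene 0.9 [431.0, 187.0, 451.0, 211.0] 325 [0.467 0.294]
tall_sleeve scene 0.55 [481.0, 217.0, 506.0, 238.0] 513 [0.539 0.407]
tall_sleeve side 0.74 [240.0, 258.0, 257.0, 291.0] 446 [0.492 0.275]
wide_sleeve scene 0.89 [432.0, 239.0, 456.0, 265.0] 406 [0.596 0.286]
wide_sleeve side 0.84 [204.0, 246.0, 222.0, 271.0] 388 [0.595 0.287]
wide_sleeve side 0.41 [272.0, 298.0, 303.0, 328.0] 659 [0.349 
[... 239 characters left out ...]
53.0, 176.0] 375 [0.358 0.305]
tape_roll side 0.58 [273.0, 300.0, 303.0, 330.0] 645 [0.348 0.312]
carton scene 0.83 [183.0, 144.0, 211.0, 171.0] [ 0.36  -0.294]
[([159.0, 198.0], 0.73)]
[([186.0, 415.0], 0.76)]
square_box scene 0.79 [356.0, 213.0, 387.0, 244.0] [0.553 0.134]
[([236.0, 373.0], 0.7)]
square_box side 0.9 [256.0, 206.0, 284.0, 239.0] [0.574 0.118]
[([229.0, 270.0], 0.6)]
pipe_stub scene 0.58 [277.0, 235.0, 301.0, 260.0] [ 0.597 -0.053]
[([250.0, 288.0], 0.62)]
[([194.0, 299.0], 0.63)]
board scene 0.57 [259.0, 196.0, 409.0, 298.0] [0.593 0.038]
[([247.0, 332.0], 0.61)]
board side 0.82 [220.0, 184.0, 343.0, 255.0] [0.562 0.071]
[([216.0, 284.0], 0.79), ([316.0, 288.0], 0.36)]
1.65
```

```bash
cat >> h.py <<'E'
def fitobj(n,obs,guess,z0=0,yaw=None):
    # obs: list of (info, feature)
    W=np.array([2,2,.5,.5,.5,.5])
    def res(v): return np.concatenate([(feat(i,pts(n,v[0],v[1],z0,v[2] if len(v)>2 else None))-f)*W for i,f in obs])
    best=None
    for g in ([list(guess)] if yaw is None else [list(guess)+[a] for a in yaw]):
        s=least_squares(res,g,diff_step=1e-3,x_scale=[.01,.01]+([.3] if yaw is not None else []))
        if best is None or s.cost<best.cost: best=s
    return best
def darkblob(im,c,half=22,th=None,dbg=False):
    x,y=map(int,np.round(c)); g=cv2.cvtColor(im,cv2.COLOR_RGB2GRAY)[y-half:y+half+1,x-half:x+half+1]
    g=cv2.resize(g,None,fx=4,fy=4,interpolation=cv2.INTER_CUBIC)
    bg=np.median(g[[0,-1]]); fgv=np.percentile(g,3); t=(bg*.55+fgv*.45) if th is None else th
    n,l,s,cc=cv2.connectedComponentsWithStats((g<t).astype(np.uint8))
    m=(2*half+1)*2
    k=max(range(1,n),key=lambda j:s[j,4]-20*np.hypot(*(cc[j]-m)))
    f=mfeat(l==k)
    return (f+.5)/4-.5+np.r_[x-half,y-half]@np.zeros((2,6)) + np.tile([x-half,y-half],3)
E
python3 - <<'E'
from h import *
I={c:info(c) for c in("scene","side")}
im={c:manip.camera(c) for c in I}
# pads
i=I["scene"]
obs=[]
for c in [(284,223),(364,209),(330,242),(293,276),(378,261)]:
    f=darkblob(im["scene"],c,20); obs.append(f); print(c,np.round(f,1),np.round(back(i,f[:2],.012)[:2],4))
# side pads
so=[]
i2=I["side"]
for c in [(282,188),(323,199),(287,211),(246,225),(292,238)]:
    f=darkblob(im["side"],c,14); so.append(f); print(c,np.round(f,1),np.round(back(i2,f[:2],.012)[:2],4))
G={"junction_box":[.485,-.283],"cover":[.53,.41],"tall_sleeve":[.49,.28],"wide_sleeve":[.596,.286],"gland":[.618,-.276],"tape_roll":[.36,.31]}
for n,g in G.items():
    O=[]
    for c in I:
        p=feat(I[c],pts(n,*g))[:2]
        f=darkblob(im[c],p,24); O.append((I[c],f))
    kw=dict(yaw=np.arange(0,6.3,.8)) if n=="junction_box" else {}
    for o in (O[:1],O[1:],O):
        s=fitobj(n,o,g,**kw); print(n,np.round(s.x,4),round(s.cost,1),np.round(s.fun,1) if len(o)==2 else "")
E
```

```text
(284, 223) [284.5 227.7 270.5 212.8 296.8 243.5] [ 0.5464 -0.0656]
(364, 209) [367.4 214.4 351.5 199.5 384.5 229.5] [0.5068 0.1246]
(330, 242) [330.  242.1 317.  230.2 343.  253.8] [0.5805 0.0384]
(293, 276) [293.  276.  279.5 263.5 306.5 288.5] [ 0.6644 -0.0406]
(378, 261) [378.2 260.7 365.  248.5 391.5 272.8] [0.6237 0.1451]
(282, 188) [281.2 188.5 271.2 183.2 291.2 194. ] [ 0.6674 -0.0427]
(323, 199) [322.4 198.6 312.  192.8 333.  204.5] [ 0.5401 -0.0708]
(287, 211) [283.4 214.5 272.5 204.8 297.  225.5] [0.5785 0.054 ]
(246, 225) [249.7 224.9 235.  215.2 260.5 235. ] [0.6181 0.1403]
(292, 238) [292.2 237.4 280.2 230.  304.  244.8] [0.4993 0.1154]
junction_box [ 0.4869 -0.2848  3.7614] 0.2 
junction_box [ 0.4889 -0.2878 -2.0594] 0.1 
junction_box [ 0.4877 -0.2847  3.9748] 1.3 [-0.2  0.5 -0.3 -0.2  0.3  0.6  0.4  1.1 -0.2  0.1  0.3  0.6]
cover [0.5317 0.4109] 0.1 
cover [0.5332 0.4097] 0.3 
cover [0.5324 0.4102] 0.9 [-0.5  0.6 -0.3 -0.   0.2  0.3  0.1  0.7 -0.4 -0.3  0.3  0.6]
tall_sleeve [0.4789 0.2876] 0.2 
tall_sleeve [0.4802 0.2865] 0.2 
tall_sleeve [0.4795 0.2871] 0.8 [-0.3  0.4 -0.4 -0.2  0.2  0.5  0.1  0.6 -0.3 -0.1  0.3  0.6]
wide_sleeve [0.5967 0.2845] 0.4 
wide_sleeve [0.598  0.2837] 0.3 
wide_sleeve [0.5971 0.2842] 1.0 [-0.3  0.3 -0.3 -0.3  0.5  0.6  0.2  0.5 -0.4 -0.3  0.3  0.7]
gland [ 0.6168 -0.2792] 0.0 
gland [ 0.6199 -0.2819] 0.0 
gland [ 0.6173 -0.2793] 0.9 [-0.1  0.5 -0.1 -0.   0.   0.3  0.4  1.1  0.2  0.2  0.   0.4]
tape_roll [0.3526 0.3069] 0.2 
tape_roll [0.3556 0.3046] 0.3 
tape_roll [0.3545 0.3056] 2.5 [-0.8  1.2 -0.5 -0.1  0.1  0.6  0.2  1.2 -0.2 -0.2  0.3  0.7]
```

```bash
cat >> h.py <<'E'
from scipy.spatial.transform import Rotation as R
def st():
    o=manip.get_obs(); Rm=R.from_quat(o["ee_rot"]).as_matrix(); return o,np.array(o["position"]),Rm
def plan(x,y,zt,jaw=None):
    """zt: TCP height; jaw: wanted world direction (deg, mod 180) of tool y"""
    o,p,Rm=st(); ja=np.degrees(np.arctan2(Rm[1,1],Rm[0,1]))
    print("clock %.2f tcp %s jawdir %.1f tilt %.2f grip %.3f ft %s j7 %.2f"%(o["clock"],np.round(p,4),ja,np.degrees(np.arccos(-Rm[2,0])),o["grip_width"],np.round(o["ft_force"],1),o["joint_pos"][6]))
    t=0
    if jaw is not None:
        d=(jaw-ja+90)%180-90   # world ccw turn; tool x is down -> turn = -d
        t=-d
    Rn=Rm@R.from_rotvec([np.radians(t),0,0]).as_matrix()
    v=Rn.T@(np.array([x,y,zt])-p)/.025
    print("turn %.1f deg; then tool shift units x %.2f y %.2f z %.2f"%(t,*v))
YB=12.4; c,s=np.cos(np.radians(YB)),np.sin(np.radians(YB))
def pad(bx,by,o=(.5813,.0377)): return (o[0]+c*bx-s*by,o[1]+s*bx+c*by)
E
python3 - <<'E'
from h import *
im=manip.camera("scene")
a=cv2.resize(im[150:280,130:260],None,fx=4,fy=4,interpolation=cv2.INTER_CUBIC)
b=cv2.resize(manip.camera("side")[140:220,330:440],None,fx=4.7,fy=4.7,interpolation=cv2.INTER_CUBIC)
cv2.imwrite("pics/crop1.png",a[:,:,::-1]);cv2.imwrite("pics/crop2.png",b[:,:,::-1])
print(st()[2].round(3)); plan(.488,-.285,.2)
E
```

```text
[[ 0.     0.278 -0.961]
 [-0.    -0.961 -0.278]
 [-1.     0.    -0.   ]]
clock 1.85 tcp [ 0.1738 -0.6004  0.3039] jawdir -73.9 tilt 0.01 grip 0.997 ft [0.3 0.5 0.3] j7 -0.09
turn 0.0 deg; then tool shift units x 4.16 y -8.62 z -15.58
```

View pics/crop1.png

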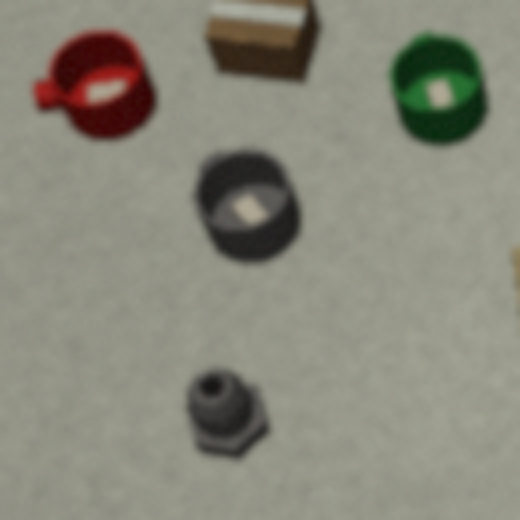

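View pics/crop2.png

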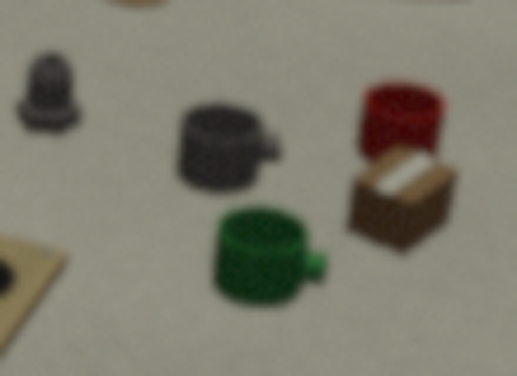

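The close crops confirm the choice: the grey junction box sits in the middle of crop1, with its spout pointing toward the robot and to the right (about 220° yaw). The green and red ones are look-alikes.

```bash
python3 - <<'E'
from h import *
plan(.488,-.285,.19,-50)
E
```

```text
clock 1.85 tcp [ 0.1738 -0.6004  0.3039] jawdir -73.9 tilt 0.01 grip 0.997 ft [0.3 0.5 0.3] j7 -0.09
turn -23.9 deg; then tool shift units x 4.56 y -1.59 z -17.74
```

>>> arm_command(moves=[[[0,0.25,0,-0.5,-6],[0,0.25,0,-0.5,-6],[0,0.25,0,-0.5,-6],[0,0.25,0,-0.7,-6],[0,0.4,-0.2,-1,0],[0,0.4,-0.2,-1,0],[0,0.4,-0.2,-1,0],[0,0.4,-0.2,-1,0],[0,0.4,-0.2,-1,0],[0,0.4,-0.2,-1,0],[0,0.4,-0.2,-1,0],[0,0.4,-0.2,-1,0]]], force=40)

```text
clock: 2.85
position: [0.3506, -0.4159, 0.1987]
ee_rot: [0.664, 0.242, -0.664, 0.243]
ft_force: [0.1, -0.9, 0.1]
grip_width: 0.998
```

```bash
python3 - <<'E'
from h import *
plan(.488,-.285,.19,-50)
E
```

```text
clock 2.85 tcp [ 0.3506 -0.4159  0.1987] jawdir -49.9 tilt 0.03 grip 0.998 ft [ 0.1 -0.9  0.1] j7 -0.14
turn 0.1 deg; then tool shift units x 0.35 y -0.48 z -7.58
```

>>> arm_command(moves=[[[0,0,0,-1,0],[0,0,0,-1,0],[0,0,0,-1,0],[0,0,-0.1,-1,0],[0,0,-0.1,-1,0],[0,0,-0.1,-1,0],[0,0,-0.1,-1,0],[0,0,-0.1,-0.6,0],[0,0.3,0,0,0],[0,0,0,0,0]]])

```text
clock: 3.68
position: [0.4871, -0.2841, 0.1902]
ee_rot: [-0.664, -0.244, 0.664, -0.243]
ft_force: [-1.0, 0.1, -1.0]
grip_width: 1.0
```

```bash
python3 - <<'E'
from h import *
plan(.488,-.285,.082,-50)
i=info("wrist");im=manip.camera("wrist")
p=proj(i,pts("junction_box",.488,-.285,0,np.radians(220)))
for q in p: cv2.circle(im,tuple(int(round(v)) for v in q),1,(255,0,0),-1)
cv2.imwrite("pics/w1.png",im[:,:,::-1])
E
```

```text
clock 3.68 tcp [ 0.4871 -0.2841  0.1902] jawdir -49.8 tilt 0.08 grip 1.000 ft [-1.   0.1 -1. ] j7 -0.52
turn 0.2 deg; then tool shift units x 4.33 y 0.06 z -0.01
```

View pics/w1.png

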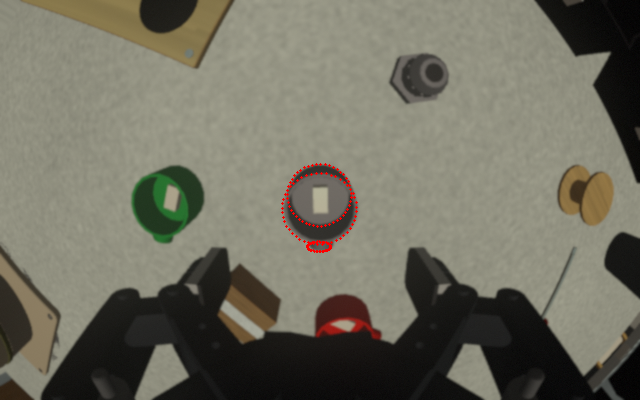

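The projected model (red) lies on the grey box at (320,205), so the estimate is good. Descending and gripping.

>>> arm_command(moves=[[[0,1,0,0,0],[0,1,0,0,0],[0,1,0,0,0],[0,0.9,0,0,0],[0,0.4,0,0,0],[0.5,0,0,0,0],[0.7,0,0,0,0],[0.8,0,0,0,0],[1,0,0,0,0],[1,0,0,0,0],[1,0,0,0,0],[1,0,0,0,0]]], force=40)

```text
clock: 4.73
position: [0.4879, -0.2856, 0.0855]
ee_rot: [0.665, 0.242, -0.664, 0.243]
ft_force: [-1.9, -0.8, 7.1]
grip_width: 0.648
```

```bash
python3 - <<'E'
from h import *
x,y=pad(0,0); print(x,y); plan(x,y,.2,-77.6)
E
```

```text
0.5813 0.0377
clock 4.73 tcp [ 0.4879 -0.2856  0.0855] jawdir -49.9 tilt 0.15 grip 0.648 ft [-1.9 -0.8  7.1] j7 -0.57
turn 27.7 deg; then tool shift units x -4.59 y -11.82 z -6.43
```

>>> arm_command(moves=[[[1,-0.5,0,0,0],[1,-1,0,0,0],[1,-1,0,0,0],[1,-1,0,0,0],[1,-1,0,0,5.5],[1,0,0,0,5.5],[1,0,0,0,5.5],[1,0,0,0,5.5],[1,0,0,0,5.5],[1,0,0,0,0]]])

```text
clock: 5.57
position: [0.4873, -0.2847, 0.1975]
ee_rot: [0.703, 0.076, -0.703, 0.077]
ft_force: [0.8, 0.4, -1.3]
grip_width: 0.649
```

```bash
python3 - <<'E'
from h import *
x,y=pad(0,0); plan(x,y,.2,-77.6)
E
```

```text
clock 5.57 tcp [ 0.4873 -0.2847  0.1975] jawdir -77.6 tilt 0.05 grip 0.649 ft [ 0.8  0.4 -1.3] j7 -0.98
turn 0.0 deg; then tool shift units x -0.10 y -11.79 z -6.44
```

>>> arm_command(moves=[[[1,0,-1,-0.55,0],[1,0,-1,-0.55,0],[1,0,-1,-0.55,0],[1,0,-1,-0.55,0],[1,0,-1,-0.55,0],[1,0,-1,-0.55,0],[1,0,-1,-0.55,0],[1,0,-1,-0.55,0],[1,0,-1,-0.55,0],[1,0,-1,-0.55,0],[1,0,-1,-0.55,0],[1,0,-0.8,-0.4,0]]])

```text
clock: 6.57
position: [0.5803, 0.0409, 0.1973]
ee_rot: [0.703, 0.08, -0.702, 0.08]
ft_force: [-0.0, -0.3, -0.9]
grip_width: 0.652
```

>>> arm_command(moves=[[[1,0,0,0,0],[1,0,0,0,0]]])

```text
clock: 6.73
position: [0.5799, 0.0399, 0.197]
ee_rot: [0.703, 0.08, -0.702, 0.08]
ft_force: [0.7, -0.1, -1.5]
grip_width: 0.65
```

```bash
python3 - <<'E'
from h import *
x,y=pad(0,0); plan(x,y,.0985,-77.6)
i=info("wrist");im=manip.camera("wrist")
for bx,by in [(0,0),(.065,.095),(.065,-.095),(-.065,.095),(-.065,-.095)]:
    X,Y=pad(bx,by)
    for q in proj(i,np.c_[X+.03*np.cos(A),Y+.03*np.sin(A),0*A+.012]): cv2.circle(im,tuple(int(round(v)) for v in q),1,(255,0,0),-1)
cv2.imwrite("pics/w2.png",im[:,:,::-1])
E
```

```text
clock 6.73 tcp [0.5799 0.0399 0.197 ] jawdir -77.0 tilt 0.03 grip 0.650 ft [ 0.7 -0.1 -1.5] j7 -1.63
turn 0.6 deg; then tool shift units x 3.94 y 0.10 z -0.03
```

View pics/w2.png

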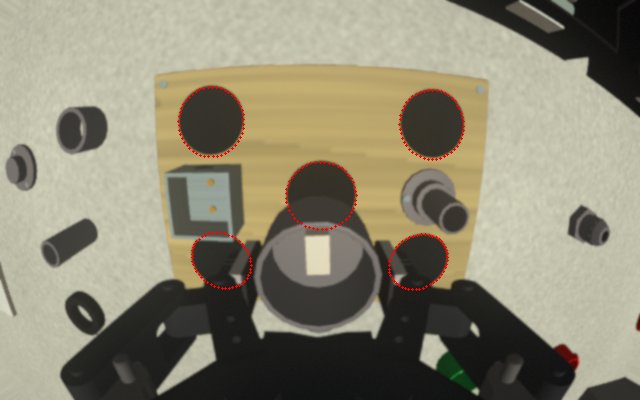

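>>> arm_command(moves=[[[1,1,0.1,0,0.6],[1,1,0,0,0],[1,1,0,0,0],[1,0.6,0,0,0],[1,0.3,0,0,0],[1,0,0,0,0],[1,0,0,0,0]]])

```text
clock: 7.37
position: [0.5807, 0.0346, 0.0994]
ee_rot: [0.703, 0.074, -0.703, 0.074]
ft_force: [-0.6, -0.1, -0.5]
grip_width: 0.65
```

```bash
python3 - <<'E'
from h import *
x,y=pad(0,0); plan(x,y,.0985,-77.6)
E
```

```text
clock 7.37 tcp [0.5807 0.0346 0.0994] jawdir -78.0 tilt 0.04 grip 0.650 ft [-0.6 -0.1 -0.5] j7 -1.68
turn -0.4 deg; then tool shift units x 0.04 y -0.12 z -0.05
```

>>> arm_command(moves=[[[1,0.06,-0.12,0,0],[1,0,0,0,0],[0.2,0,0,0,0],[0.1,0,0,0,0],[0.1,0,0,0,0],[0.1,0,0,0,0],[0.1,-0.5,0,0,0],[0.1,-1,0,0,0],[0.1,-1,0,0,0],[0,-1,0,0,0],[0,-1,0,0,0],[0,0,0,0,0]]])

```text
clock: 8.37
position: [0.5819, 0.0393, 0.2163]
ee_rot: [0.706, 0.074, -0.7, 0.074]
ft_force: [1.1, 0.0, 1.0]
grip_width: 1.001
```

```bash
python3 - <<'E'
from h import *
i=info("wrist");im=manip.camera("wrist")
x,y=pad(0,0)
for q in proj(i,pts("junction_box",x,y,.012)): cv2.circle(im,tuple(int(round(v)) for v in q),1,(255,0,0),-1)
cv2.imwrite("pics/w3.png",im[:,:,::-1])
plan(.532,.410,.2,-77.6)
plan(.532,.410,.2,90)
E
```

```text
clock 8.42 tcp [0.5812 0.0391 0.2137] jawdir -78.0 tilt 0.33 grip 1.001 ft [0.4 0.2 0.2] j7 -1.63
turn -0.4 deg; then tool shift units x 0.54 y -14.91 z -1.26
clock 8.42 tcp [0.5812 0.0391 0.2137] jawdir -78.0 tilt 0.33 grip 1.001 ft [0.4 0.2 0.2] j7 -1.63
turn 12.0 deg; then tool shift units x 0.54 y -14.84 z 1.97
```

View pics/w3.png

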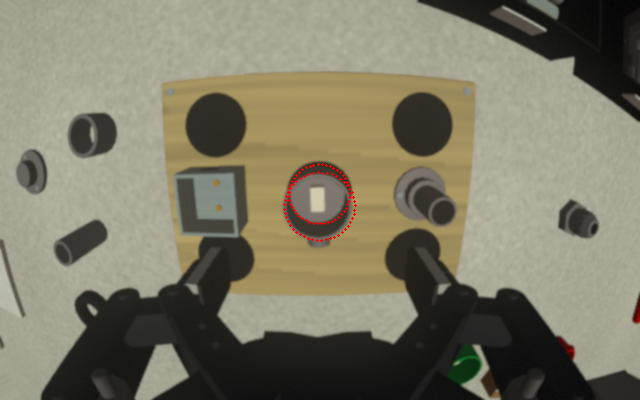

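```bash
python3 - <<'E'
from h import *
a=cv2.imread("pics/w3.png")[225:325,170:470]
b=cv2.imread("pics/w2.png")[225:325,170:470]
cv2.imwrite("pics/tips.png",cv2.resize(np.vstack([a,b]),None,fx=2.6,fy=2.6,interpolation=cv2.INTER_CUBIC))
i=info("wrist");o,p,Rm=st();T=np.array(i["pose"]);f=200/np.tan(np.radians(i["vfov"])/2)
print("cam in tool",Rm.T@(T[:3,3]-p))
def ray(px,zt):
    d=np.array([px[0]-i["cx"],px[1]-i["cy"]]);r=np.hypot(*d);t=r/f
    w=Rm.T@T[:3,:3]@np.r_[np.sin(t)*d/r,np.cos(t)];c0=Rm.T@(T[:3,3]-p)
    return c0+(zt-c0[2])/w[2]*w
for px in [(212,247),(228,250),(423,247),(408,250)]:
    print(px,ray(px,-.011).round(4),ray(px,.011).round(4))
E
```

```text
cam in tool [-0.07044002 -0.00041259 -0.07070688]
(212, 247) [ 0.0576 -0.0502 -0.011 ] [ 0.1048 -0.0686  0.011 ]
(228, 250) [ 0.055  -0.0414 -0.011 ] [ 0.1012 -0.0566  0.011 ]
(423, 247) [ 0.0575  0.0495 -0.011 ] [0.1047 0.0679 0.011 ]
(408, 250) [ 0.0548  0.0412 -0.011 ] [0.101  0.0565 0.011 ]
```

View pics/tips.png

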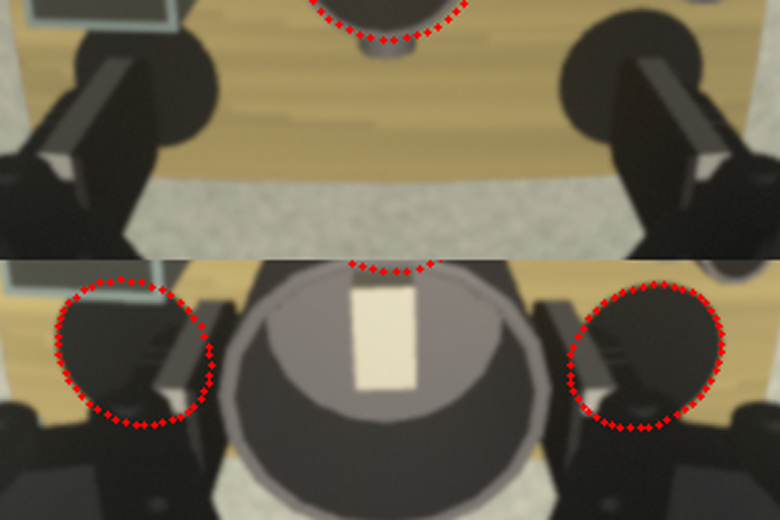

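The gripper measures tips about 60 mm ahead when open and 73 mm when shut, so I'll set grip heights from that. Next is the cover.

>>> arm_command(moves=[[[0,0.1,-1,-0.1,0],[0,0.1,-1,-0.1,0],[0,0.1,-1,-0.1,0],[0,0.1,-1,-0.1,0],[0,0.1,-1,-0.1,0],[0,0.1,-1,-0.1,0],[0,0.1,-1,-0.1,0],[0,0.1,-1,-0.1,0],[0,0.1,-1,-0.1,0],[0,0,-1,-0.1,0],[0,0,-1,-0.1,0],[0,0,-1,-0.1,0]]])

```text
clock: 9.42
position: [0.5461, 0.3393, 0.1869]
ee_rot: [-0.703, -0.074, 0.704, -0.074]
ft_force: [0.5, -0.2, 1.5]
grip_width: 0.999
```

>>> arm_command(moves=[[[0,0,-1,0,0],[0,0,-1,0,0],[0,0,-0.8,0,0],[0,0,0,0,0],[0,0,0,0,0]]])

```text
clock: 9.83
position: [0.5308, 0.408, 0.1868]
ee_rot: [-0.703, -0.075, 0.704, -0.075]
ft_force: [-0.2, -0.3, -1.1]
grip_width: 1.0
```

```bash
cat >> h.py <<'E'
def show(fn,items,tgt=None):
    i=info("wrist");im=manip.camera("wrist")
    for n,x,y,z in items:
        for q in proj(i,pts(n,x,y,z)): cv2.circle(im,tuple(int(round(v)) for v in q),0,(255,0,0),-1)
    cv2.imwrite("pics/"+fn,im[:,:,::-1])
E
python3 - <<'E'
from h import *
plan(.532,.410,.081,-77.6)
show("w4.png",[("cover",.532,.410,0)])
E
```

```text
clock 9.83 tcp [0.5308 0.408  0.1868] jawdir -77.8 tilt 0.08 grip 1.000 ft [-0.2 -0.3 -1.1] j7 -2.28
turn -0.2 deg; then tool shift units x 4.23 y -0.07 z -0.07
```

View pics/w4.png

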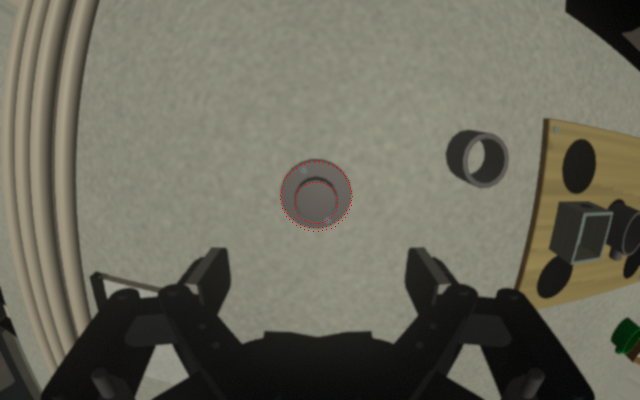

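>>> arm_command(moves=[[[0,1,-0.07,-0.07,0],[0,1,0,0,0],[0,1,0,0,0],[0,0.8,0,0,0],[0,0.43,0,0,0],[0.6,0,0,0,0],[1,0,0,0,0],[1,0,0,0,0],[1,0,0,0,0],[1,0,0,0,0],[1,0,0,0,0],[1,0,0,0,0]]])

```text
clock: 10.88
position: [0.5341, 0.4094, 0.0836]
ee_rot: [0.704, 0.074, -0.702, 0.074]
ft_force: [-0.2, -0.8, 5.4]
grip_width: 0.373
```

```bash
python3 - <<'E'
from h import *
plan(.532,.410,.2,-77.6)
E
```

```text
clock 10.88 tcp [0.5341 0.4094 0.0836] jawdir -78.0 tilt 0.15 grip 0.373 ft [-0.2 -0.8  5.4] j7 -2.33
turn -0.4 deg; then tool shift units x -4.66 y -0.04 z 0.07
```

>>> arm_command(moves=[[[1,-0.4,0,0,0],[1,-1,0,0,0],[1,-1,0,0,0],[1,-1,0.5,0,0],[1,-1,1,0,0],[1,-0.3,1,0.1,0],[1,0,1,0.1,0],[1,0,1,0.1,0],[1,0,1,0.1,0],[1,0,1,0.1,0],[1,0,1,0.1,0],[1,0,1,0.1,0]]])

```text
clock: 11.88
position: [0.5606, 0.1964, 0.2005]
ee_rot: [0.704, 0.074, -0.703, 0.074]
ft_force: [0.6, 0.3, 0.0]
grip_width: 0.373
```

```bash
python3 - <<'E'
from h import *
plan(*pad(0,0),.2,-77.6)
E
```

```text
clock 11.88 tcp [0.5606 0.1964 0.2005] jawdir -77.9 tilt 0.08 grip 0.373 ft [0.6 0.3 0. ] j7 -1.94
turn -0.3 deg; then tool shift units x 0.02 y 6.38 z 0.56
```

```bash
python3 - <<'E'
from h import *
for c in ("scene","side"):
    im=manip.camera(c); i=info(c)
    x,y=pad(0,0)
    if 1:
        im2=cv2.resize(im,None,fx=4,fy=4,interpolation=cv2.INTER_CUBIC)
        for X,Y,col in [(x,y,(255,0,0))]:
            for q in proj(i,pts("junction_box",X,Y,.012)): cv2.circle(im2,tuple(int(round(v*4+1.5)) for v in q),1,col,-1)
        cx,cy=[int(v*4) for v in proj(i,[[x,y,.03]])[0]]
        cv2.imwrite(f"pics/j_{c}.png",im2[cy-200:cy+200,cx-200:cx+200,::-1])
a=np.hstack([cv2.imread("pics/j_scene.png"),cv2.imread("pics/j_side.png")]);cv2.imwrite("pics/j.png",a)
E
```

```text
(no output)
```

View pics/j.png

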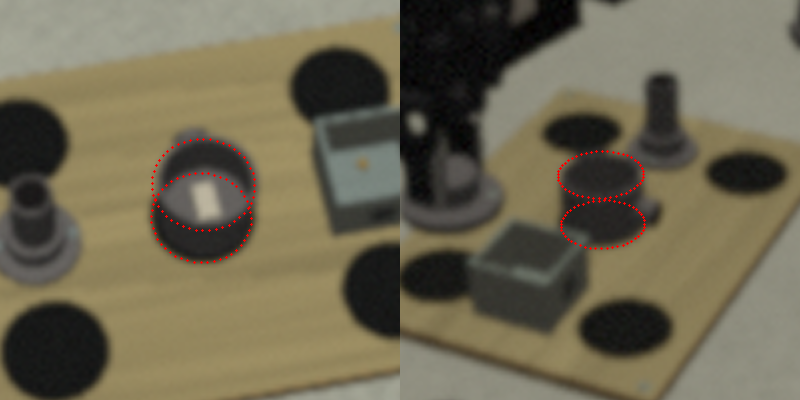

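>>> arm_command(moves=[[[1,0,1,0,0],[1,0,1,0.1,0],[1,0,1,0.1,0],[1,0,1,0.1,0],[1,0,1,0.1,0],[1,0.6,0.8,0.1,0],[1,0.6,0.5,0,0],[1,0.5,0,0,0],[1,0.3,0,0,0],[1,0,0,0,0],[1,0,0,0,0]]])

```text
clock: 12.9
position: [0.5811, 0.0428, 0.1495]
ee_rot: [0.703, 0.075, -0.703, 0.075]
ft_force: [-0.1, 0.4, -0.1]
grip_width: 0.379
```

```bash
python3 - <<'E'
from h import *
plan(.583,.038,.1366,-77.6)
show("w5.png",[("junction_box",.5813,.038,.012)])
E
```

```text
clock 12.90 tcp [0.5811 0.0428 0.1495] jawdir -77.8 tilt 0.04 grip 0.379 ft [-0.1  0.4 -0.1] j7 -1.67
turn -0.2 deg; then tool shift units x 0.52 y 0.20 z -0.03
```

View pics/w5.png

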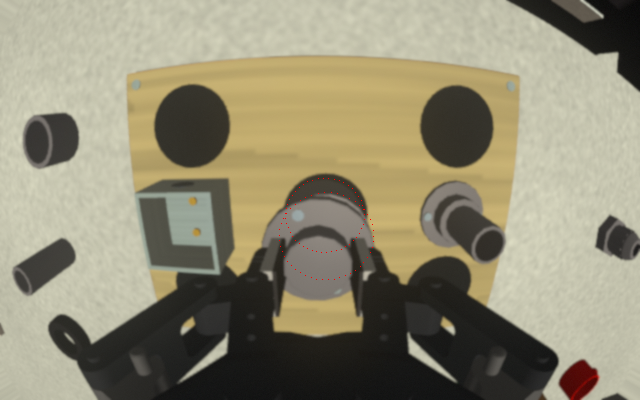

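>>> arm_command(moves=[[[1,0,0.2,-0.04,0],[1,0.2,0,0,0],[1,0.15,0,0,0],[1,0.1,0,0,0],[1,0,0,0,0]]])

```text
clock: 13.37
position: [0.5828, 0.0362, 0.1371]
ee_rot: [-0.703, -0.074, 0.704, -0.074]
ft_force: [-0.5, -0.6, -0.4]
grip_width: 0.379
```

```bash
python3 - <<'E'
from h import *
plan(.583,.038,.1366,-77.6)
E
```

```text
clock 13.37 tcp [0.5828 0.0362 0.1371] jawdir -77.9 tilt 0.06 grip 0.379 ft [-0.5 -0.6 -0.4] j7 -1.67
turn -0.3 deg; then tool shift units x 0.02 y -0.07 z -0.02
```

>>> arm_command(moves=[[[1,0.03,-0.07,0,0],[1,0,0,0,0],[0.5,0,0,0,0],[0.2,0,0,0,0],[0.2,0,0,0,0],[0.2,0,0,0,0],[0.2,-0.6,0,0,0],[0.1,-1,0,0,0],[0,-1,0,0,0],[0,0,0,0,0],[0,0,0,0,0]]])

```text
clock: 14.28
position: [0.5836, 0.0379, 0.2037]
ee_rot: [0.704, 0.074, -0.702, 0.074]
ft_force: [-0.5, -0.3, -0.5]
grip_width: 0.999
```

```bash
python3 - <<'E'
from h import *
show("w6.png",[("cover",.5813,.038,.052)])
plan(.597,.2842,.18,-77.6)
E
```

```text
clock 14.33 tcp [0.5829 0.0378 0.2023] jawdir -78.0 tilt 0.04 grip 1.000 ft [-0.3  0.  -1.1] j7 -1.64
turn -0.4 deg; then tool shift units x 0.89 y -9.51 z -2.67
```

View pics/w6.png

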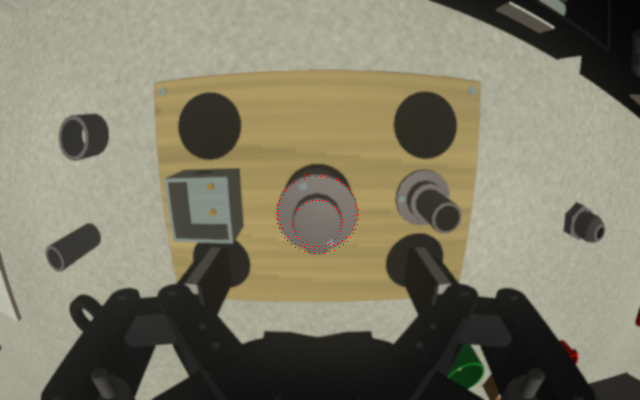

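The cover sits on the box as projected (318,212). Next is the wide sleeve.

>>> arm_command(moves=[[[0,0.1,-1,-0.3,0],[0,0.1,-1,-0.3,0],[0,0.1,-1,-0.3,0],[0,0.1,-1,-0.3,0],[0,0.1,-1,-0.3,0],[0,0.1,-1,-0.3,0],[0,0.1,-1,-0.3,0],[0,0.1,-1,-0.3,0],[0,0.1,-1,-0.3,0],[0,0,-0.5,0,0],[0,0,0,0,0],[0,0,0,0,0]]])

```text
clock: 15.33
position: [0.5987, 0.284, 0.1787]
ee_rot: [-0.703, -0.074, 0.704, -0.075]
ft_force: [-0.1, -0.7, 0.3]
grip_width: 1.001
```

```bash
python3 - <<'E'
from h import *
plan(.597,.2842,.076,-77.6)
show("w7.png",[("wide_sleeve",.597,.2842,0),("tall_sleeve",.4795,.287,0)])
E
```

```text
clock 15.33 tcp [0.5987 0.284  0.1787] jawdir -77.9 tilt 0.10 grip 1.001 ft [-0.1 -0.7  0.3] j7 -2.06
turn -0.3 deg; then tool shift units x 4.11 y -0.02 z 0.06
```

View pics/w7.png

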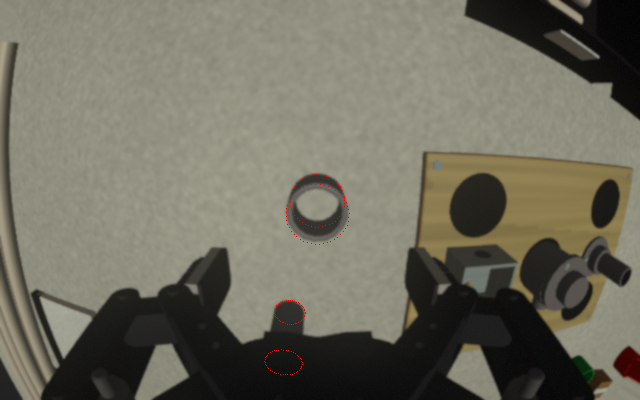

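>>> arm_command(moves=[[[0,1,0,0.06,0],[0,1,0,0,0],[0,1,0,0,0],[0,0.8,0,0,0],[0,0.33,0,0,0],[0.4,0,0,0,0],[1,0,0,0,0],[1,0,0,0,0],[1,0,0,0,0],[1,0,0,0,0],[1,0,0,0,0],[1,0,0,0,0]]])

```text
clock: 16.38
position: [0.5989, 0.284, 0.0785]
ee_rot: [0.704, 0.074, -0.702, 0.074]
ft_force: [-1.0, -2.5, 7.2]
grip_width: 0.532
```

```bash
python3 - <<'E'
from h import *
x,y=pad(-.065,.095);print(x,y)
plan(x,y,.18,-77.6)
E
```

```text
0.49741644582740807 0.11652607017588684
clock 16.38 tcp [0.5989 0.284  0.0785] jawdir -78.0 tilt 0.17 grip 0.532 ft [-1.  -2.5  7.2] j7 -2.10
turn -0.4 deg; then tool shift units x -4.07 y 5.67 z 5.39
```

>>> arm_command(moves=[[[1,-0.4,0,0,0],[1,-1,0,0,0],[1,-1,0,0,0],[1,-1,0.5,0.5,0],[1,-1,0.9,0.9,0],[1,0,0.9,0.9,0],[1,0,0.9,0.9,0],[1,0,0.9,0.9,0],[1,0,0.9,0.8,0],[1,0,0.6,0.4,0],[1,0,0,0,0],[1,0,0,0,0]]])

```text
clock: 17.38
position: [0.4977, 0.1187, 0.1876]
ee_rot: [0.704, 0.073, -0.703, 0.074]
ft_force: [0.5, 1.3, -0.2]
grip_width: 0.53
```

```bash
python3 - <<'E'
from h import *
plan(.4994,.1165,.0915,-77.6)
E
```

```text
clock 17.38 tcp [0.4977 0.1187 0.1876] jawdir -78.0 tilt 0.11 grip 0.530 ft [ 0.5  1.3 -0.2] j7 -1.80
turn -0.4 deg; then tool shift units x 3.84 y 0.10 z -0.04
```

>>> arm_command(moves=[[[1,0.9,0.08,-0.04,0],[1,1,0,0,0],[1,1,0,0,0],[1,0.6,0,0,0],[1,0.25,0,0,0],[1,0,0,0,0],[1,0,0,0,0]]])

```text
clock: 17.97
position: [0.4995, 0.1186, 0.0935]
ee_rot: [0.703, 0.075, -0.703, 0.074]
ft_force: [0.1, 0.2, -0.3]
grip_width: 0.53
```

```bash
python3 - <<'E'
from h import *
plan(.4994,.1165,.0915,-77.6)
E
```

```text
clock 17.97 tcp [0.4995 0.1186 0.0935] jawdir -77.9 tilt 0.06 grip 0.530 ft [ 0.1  0.2 -0.3] j7 -1.86
turn -0.3 deg; then tool shift units x 0.08 y 0.08 z 0.02
```

>>> arm_command(moves=[[[1,0.1,0.07,0,0],[1,0,0,0,0],[0.4,0,0,0,0],[0.2,0,0,0,0],[0.2,0,0,0,0],[0.2,0,0,0,0],[0.2,-0.6,0,0,0],[0.1,-1,0,0,0],[0,-1,0,0,0],[0,-1,0,0,0],[0,-1,0,0,0],[0,0,0,0,0]]])

```text
clock: 18.97
position: [0.5012, 0.1167, 0.21]
ee_rot: [0.706, 0.074, -0.701, 0.074]
ft_force: [0.8, 0.4, 0.1]
grip_width: 1.006
```

```bash
python3 - <<'E'
from h import *
x,y=pad(-.065,.095)
show("w8.png",[("wide_sleeve",x,y,.012)])
plan(.4795,.287,.2,-77.6)
E
```

```text
clock 19.02 tcp [0.5005 0.1163 0.2077] jawdir -78.0 tilt 0.28 grip 0.999 ft [ 0.6 -0.7 -1.6] j7 -1.78
turn -0.4 deg; then tool shift units x 0.31 y -6.85 z -0.65
```

View pics/w8.png

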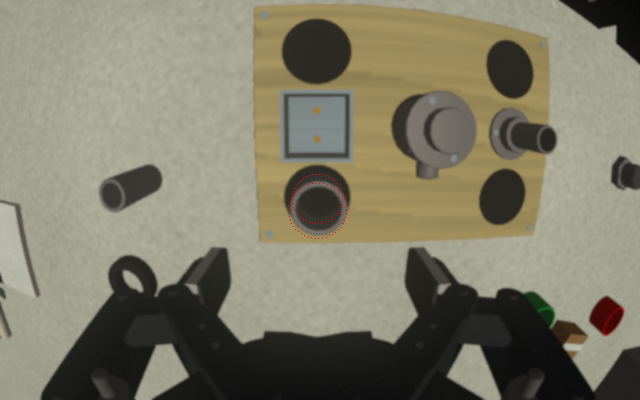

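>>> arm_command(moves=[[[0,0,-1,-0.1,0],[0,0,-1,-0.1,0],[0,0,-1,-0.1,0],[0,0,-1,-0.1,0],[0,0.3,-1,-0.1,0],[0,0,-1,-0.1,0],[0,0,-0.85,-0.05,0],[0,0,0,0,0],[0,0,0,0,0]]])

```text
clock: 19.77
position: [0.4785, 0.2877, 0.1966]
ee_rot: [-0.703, -0.075, 0.704, -0.075]
ft_force: [-0.8, -0.6, -1.2]
grip_width: 1.001
```

```bash
python3 - <<'E'
from h import *
show("w9.png",[("tall_sleeve",.4795,.287,0)])
plan(.4795,.287,.102,-77.6)
E
```

```text
clock 19.82 tcp [0.4791 0.2864 0.1967] jawdir -77.9 tilt 0.09 grip 0.998 ft [ 0.1 -0.4 -0.2] j7 -2.15
turn -0.3 deg; then tool shift units x 3.79 y -0.02 z -0.03
```

View pics/w9.png

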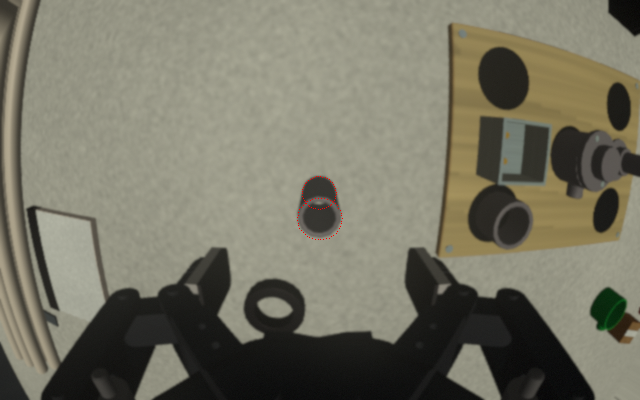

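>>> arm_command(moves=[[[0,1,0,-0.03,0],[0,1,0,0,0],[0,1,0,0,0],[0,0.7,0,0,0],[0,0.15,0,0,0],[0.6,0,0,0,0],[1,0,0,0,0],[1,0,0,0,0],[1,0,0,0,0],[1,0,0,0,0],[1,0,0,0,0],[1,0,0,0,0]]])

```text
clock: 20.82
position: [0.4808, 0.2872, 0.1027]
ee_rot: [0.704, 0.074, -0.703, 0.074]
ft_force: [-0.9, -0.8, 4.7]
grip_width: 0.35
```

```bash
python3 - <<'E'
from h import *
x,y=pad(.065,.095);print(x,y)
plan(x,y,.215,-77.6)
E
```

```text
0.62438384201085 0.14444166270760506
clock 20.82 tcp [0.4808 0.2872 0.1027] jawdir -78.0 tilt 0.11 grip 0.350 ft [-0.9 -0.8  4.7] j7 -2.21
turn -0.4 deg; then tool shift units x -4.49 y 6.81 z -4.39
```

>>> arm_command(moves=[[[1,-0.4,0,0,0],[1,-1,0,0,0],[1,-1,0,0,0],[1,-1,0,0,0],[1,-1,0.8,-0.5,0],[1,-0.2,1,-0.65,0],[1,0,1,-0.65,0],[1,0,1,-0.65,0],[1,0,1,-0.65,0],[1,0,1,-0.65,0],[1,0,1,-0.65,0],[1,0,0,0,0]]])

```text
clock: 21.82
position: [0.6268, 0.137, 0.2168]
ee_rot: [0.704, 0.07, -0.703, 0.072]
ft_force: [-0.6, -0.3, -1.0]
grip_width: 0.344
```

>>> arm_command(moves=[[[1,0,0,0,0]]])

```text
clock: 21.9
position: [0.6241, 0.1417, 0.2168]
ee_rot: [0.703, 0.073, -0.703, 0.073]
ft_force: [-1.6, 1.6, -0.1]
grip_width: 0.349
```

```bash
python3 - <<'E'
from h import *
plan(.6257,.1444,.1157,-77.6)
show("w10.png",[])
E
```

```text
clock 21.90 tcp [0.6241 0.1417 0.2168] jawdir -78.1 tilt 0.01 grip 0.349 ft [-1.6  1.6 -0.1] j7 -1.83
turn -0.5 deg; then tool shift units x 4.05 y -0.09 z -0.09
```

View pics/w10.png

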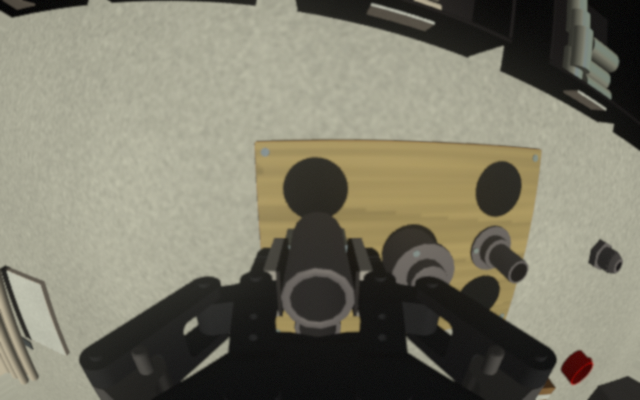

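>>> arm_command(moves=[[[1,1,-0.06,-0.07,0],[1,1,0,0,0],[1,1,0,0,0],[1,0.6,0,0,0],[1,0.3,0,0,0],[1,0,0,0,0],[1,0,0,0,0]]])

```text
clock: 22.53
position: [0.6246, 0.1464, 0.1199]
ee_rot: [0.703, 0.075, -0.703, 0.074]
ft_force: [-0.3, -0.1, 0.3]
grip_width: 0.345
```

```bash
python3 - <<'E'
from h import *
plan(.6257,.1444,.1157,-77.6)
E
```

```text
clock 22.53 tcp [0.6246 0.1464 0.1199] jawdir -77.9 tilt 0.05 grip 0.345 ft [-0.3 -0.1  0.3] j7 -1.87
turn -0.3 deg; then tool shift units x 0.17 y 0.09 z -0.03
```

>>> arm_command(moves=[[[1,0.12,0.08,-0.03,0],[1,0.06,0,0,0],[1,0,0,0,0],[0.6,0,0,0,0],[0.3,0,0,0,0],[0.3,0,0,0,0],[0.3,0,0,0,0],[0.2,-0.6,0,0,0],[0.1,-1,0,0,0],[0,-1,0,0,0],[0,-1,0,0,0],[0,0,0,0,0]]])

```text
clock: 23.53
position: [0.6277, 0.1447, 0.2113]
ee_rot: [0.706, 0.075, -0.7, 0.074]
ft_force: [0.2, -0.2, 0.9]
grip_width: 0.999
```

```bash
python3 - <<'E'
from h import *
x,y=pad(.065,.095)
show("w11.png",[("tall_sleeve",x,y,.012)])
plan(.617,-.2795,.2,-77.6)
E
```

```text
clock 23.58 tcp [0.6271 0.1443 0.2087] jawdir -78.0 tilt 0.34 grip 0.997 ft [-0.5  0.1 -0.8] j7 -1.83
turn -0.4 deg; then tool shift units x 0.32 y 16.47 z 4.03
```

View pics/w11.png

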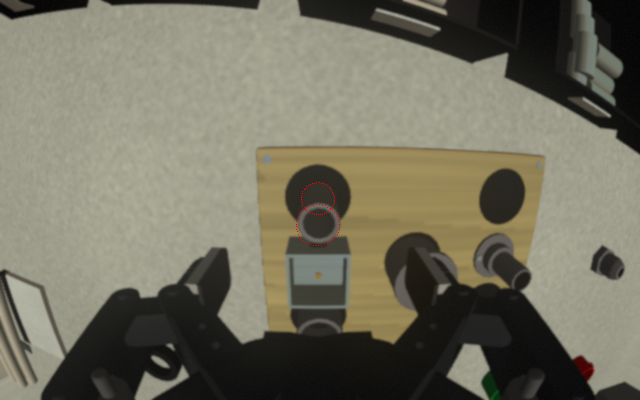

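The tall sleeve stands on its pad. Its top at (318,224) matches the projection. Now the gland.

>>> arm_command(moves=[[[0,0,1,0.25,0],[0,0,1,0.25,0],[0,0,1,0.25,0],[0,0,1,0.25,0],[0,0,1,0.25,0],[0,0,1,0.25,0],[0,0,1,0.25,0],[0,0,1,0.25,0],[0,0,1,0.25,0],[0,0,1,0.25,0],[0,0,1,0.25,0],[0,0,1,0.25,0]]])

```text
clock: 24.58
position: [0.6145, -0.1666, 0.2042]
ee_rot: [-0.703, -0.074, 0.703, -0.074]
ft_force: [0.9, 0.1, 0.3]
grip_width: 1.0
```

>>> arm_command(moves=[[[0,0.1,1,0.25,0],[0,0.1,1,0.25,0],[0,0.1,1,0.25,0],[0,0,1,0.25,0],[0,0,0.4,0,0],[0,0,0,0,0],[0,0,0,0,0]]])

```text
clock: 25.17
position: [0.6136, -0.2775, 0.1966]
ee_rot: [-0.703, -0.074, 0.703, -0.074]
ft_force: [0.3, 1.1, 0.4]
grip_width: 0.999
```

```bash
python3 - <<'E'
from h import *
show("w12.png",[("gland",.617,-.2795,0)])
plan(.617,-.2795,.09,-77.6)
E
```

```text
clock 25.22 tcp [ 0.6139 -0.2764  0.1968] jawdir -77.9 tilt 0.07 grip 1.001 ft [ 0.6  0.4 -0.1] j7 -1.14
turn -0.3 deg; then tool shift units x 4.27 y 0.16 z -0.09
```

View pics/w12.png

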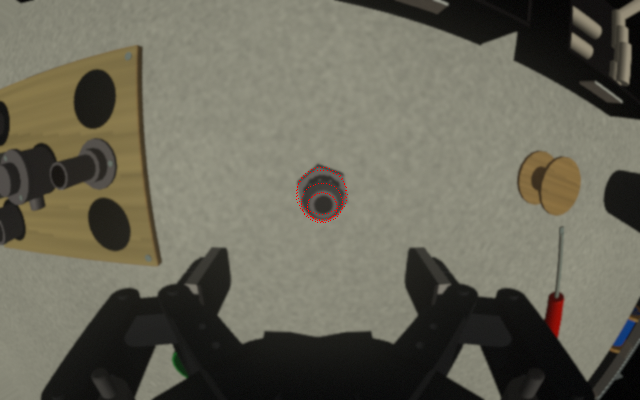

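>>> arm_command(moves=[[[0,1,0.15,-0.09,0],[0,1,0,0,0],[0,1,0,0,0],[0,0.9,0,0,0],[0,0.5,0,0,0],[0.6,0,0,0,0],[1,0,0,0,0],[1,0,0,0,0],[1,0,0,0,0],[1,0,0,0,0],[1,0,0,0,0],[1,0,0,0,0]]])

```text
clock: 26.22
position: [0.6174, -0.2817, 0.0889]
ee_rot: [0.704, 0.074, -0.702, 0.075]
ft_force: [-0.7, 1.0, 6.6]
grip_width: 0.35
```

```bash
python3 - <<'E'
from h import *
x,y=pad(.065,-.095);print(x,y)
plan(x,y,.21,-77.6)
E
```

```text
0.665183554172592 -0.04112607017588685
clock 26.22 tcp [ 0.6174 -0.2817  0.0889] jawdir -78.0 tilt 0.17 grip 0.350 ft [-0.7  1.   6.6] j7 -1.17
turn -0.4 deg; then tool shift units x -4.85 y -8.98 z -3.94
```

>>> arm_command(moves=[[[1,-0.4,0,0,0],[1,-1,0,0,0],[1,-1,0,0,0],[1,-1,-0.6,-0.2,0],[1,-1,-1,-0.45,0],[1,-0.3,-1,-0.45,0],[1,0,-1,-0.45,0],[1,0,-1,-0.45,0],[1,0,-1,-0.45,0],[1,0,-1,-0.45,0],[1,0,-1,-0.45,0],[1,0,-1,-0.5,0]]])

```text
clock: 27.22
position: [0.6657, -0.0499, 0.2055]
ee_rot: [0.703, 0.074, -0.703, 0.074]
ft_force: [0.7, 0.2, -0.2]
grip_width: 0.359
```

>>> arm_command(moves=[[[1,0,-0.3,0,0],[1,0,0,0,0],[1,0,0,0,0]]])

```text
clock: 27.47
position: [0.6641, -0.0442, 0.2049]
ee_rot: [0.703, 0.074, -0.703, 0.075]
ft_force: [-0.4, -0.7, -0.9]
grip_width: 0.356
```

```bash
python3 - <<'E'
from h import *
plan(.6655,-.0411,.102,-77.6)
show("w13.png",[])
E
```

```text
clock 27.47 tcp [ 0.6641 -0.0442  0.2049] jawdir -77.9 tilt 0.05 grip 0.356 ft [-0.4 -0.7 -0.9] j7 -1.52
turn -0.3 deg; then tool shift units x 4.12 y -0.11 z -0.08
```

View pics/w13.png

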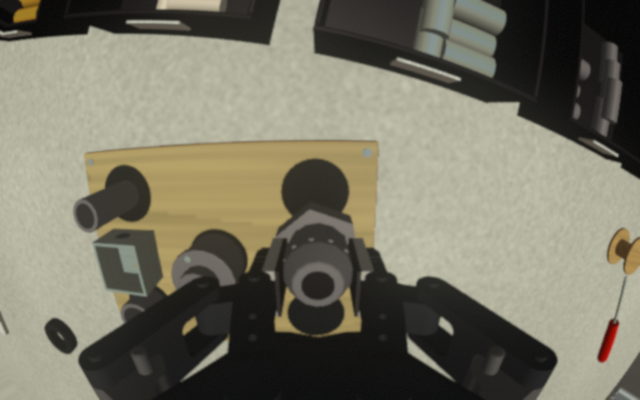

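>>> arm_command(moves=[[[1,1,-0.08,-0.07,0],[1,1,0,0,0],[1,1,0,0,0],[1,0.7,0,0,0],[1,0.3,0,0,0],[1,0,0,0,0],[1,0,0,0,0]]])

```text
clock: 28.1
position: [0.6658, -0.0426, 0.1052]
ee_rot: [0.703, 0.073, -0.703, 0.074]
ft_force: [-0.4, -0.3, 1.6]
grip_width: 0.356
```

```bash
python3 - <<'E'
from h import *
plan(.6655,-.0411,.102,-77.6)
E
```

```text
clock 28.10 tcp [ 0.6658 -0.0426  0.1052] jawdir -78.0 tilt 0.05 grip 0.356 ft [-0.4 -0.3  1.6] j7 -1.55
turn -0.4 deg; then tool shift units x 0.13 y -0.06 z -0.00
```

>>> arm_command(moves=[[[1,0.1,-0.05,0,0],[1,0.04,0,0,0],[1,0,0,0,0],[0.6,0,0,0,0],[0.3,0,0,0,0],[0.3,0,0,0,0],[0.3,0,0,0,0],[0.2,-0.6,0,0,0],[0.1,-1,0,0,0],[0,-1,0,0,0],[0,-1,0,0,0],[0,0,0,0,0]]])

```text
clock: 29.1
position: [0.6675, -0.0398, 0.1981]
ee_rot: [0.706, 0.074, -0.7, 0.075]
ft_force: [0.7, 0.4, 0.4]
grip_width: 1.001
```

```bash
python3 - <<'E'
from h import *
x,y=pad(.065,-.095)
show("w14.png",[("gland",x,y,.012)])
plan(.6655,-.0411,.3,-77.6)
E
```

```text
clock 29.15 tcp [ 0.6667 -0.04    0.1955] jawdir -78.0 tilt 0.36 grip 1.002 ft [-0.1  0.7 -0.8] j7 -1.53
turn -0.4 deg; then tool shift units x -4.18 y 0.04 z 0.03
```

View pics/w14.png

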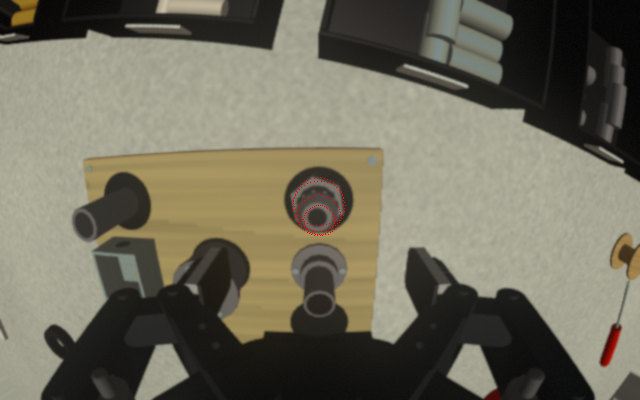

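Everything is placed. I'll move the arm away and check with the scene and side cameras.

>>> arm_command(moves=[[[0,-1,0.5,0.5,0],[0,-1,1,0.5,0],[0,-0.5,1,0.5,0],[0,0,1,0.5,0],[0,0,1,0.5,0],[0,0,1,0.5,0],[0,0,1,0.5,0],[0,0,1,0.5,0],[0,0,1,0.5,0],[0,0,1,0.5,0],[0,0,1,0.5,0],[0,0,1,0.5,0]]])

```text
clock: 30.15
position: [0.5778, -0.3538, 0.2535]
ee_rot: [-0.703, -0.074, 0.703, -0.074]
ft_force: [-0.0, 0.5, -0.3]
grip_width: 0.995
```

```bash
python3 - <<'E'
from h import *
out=[]
P=[("junction_box",0,0,.012),("cover",0,0,.052),("tall_sleeve",.065,.095,.012),("wide_sleeve",-.065,.095,.012),("gland",.065,-.095,.012)]
for c in ("scene","side"):
    im=manip.camera(c); i=info(c); k=4
    im2=cv2.resize(im,None,fx=k,fy=k,interpolation=cv2.INTER_CUBIC)
    for n,bx,by,z in P:
        for q in proj(i,pts(n,*pad(bx,by),z)): cv2.circle(im2,tuple(int(round(v*k+1.5)) for v in q),1,(255,0,0),-1)
    if c=="side":
        for q in proj(i,pts("tape_roll",.3545,.3056,0)): cv2.circle(im2,tuple(int(round(v*k+1.5)) for v in q),1,(255,0,0),-1)
    cx,cy=[int(v*k) for v in proj(i,[[.58,.05,.03]])[0]]
    out.append(im2[cy-290:cy+290,cx-330:cx+330,::-1]); cv2.imwrite(f"pics/f_{c}.png",out[-1])
    cv2.imwrite(f"pics/full_{c}.png",im[:,:,::-1])
E
```

```text
(no output)
```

View pics/f_scene.png

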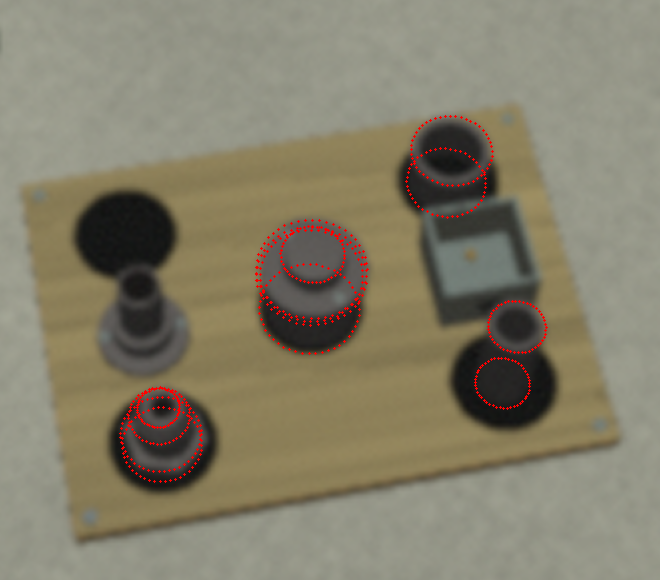

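View pics/f_side.png

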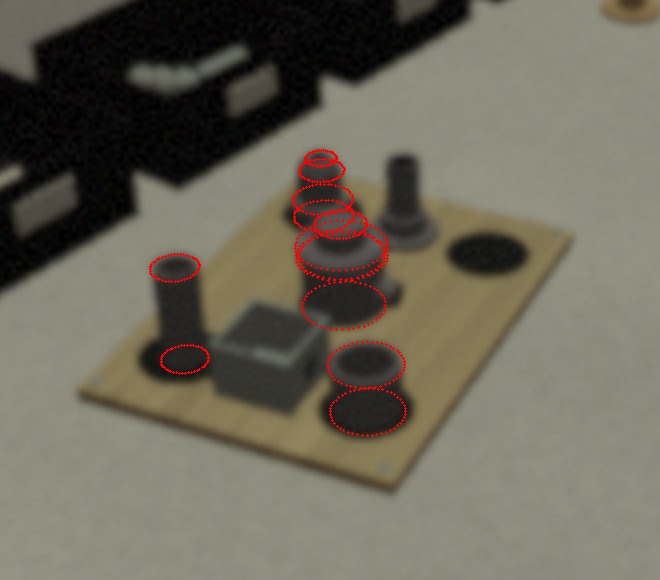

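View pics/full_scene.png

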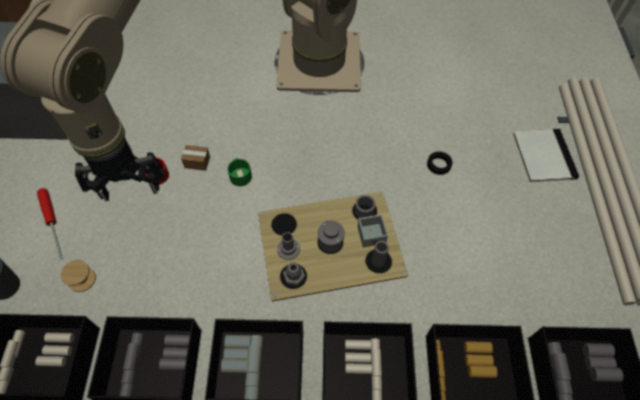

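All the parts are upright and within about 2 mm of their pads in both views. The tape roll (439,162) and the carton (195,157) have not moved, and the arm is clear.

```bash
python3 -c "
from workcell import manip
print(manip.hand_in(), manip.get_obs()['clock'])"
```

```text
the job is handed in; nothing more can be done
the job is handed in; nothing more can be done
```

The board is finished and handed in at about 30 s on the robot's clock; no verdict was reported. I placed the grey junction box on the middle pad with its cover on top. The wide sleeve stands in front of the square box, the tall sleeve behind it, and the gland behind the pipe stub with its hexagon down. The pad in front of the stub is empty.

- **Final check:** the scene and side pictures, with the target outlines drawn over them, show every part upright and within about 2 mm of its target by eye. The cover sits centrally on the box.
- **Bystanders:** the tape roll and carton are at the same pixels as at the start, and the arm was clear of everything.
- **Disagreements:** the scene and side cameras differed by 1.5–3.5 mm in position, consistent with the stated calibration, so I used averaged values. Small upward forces of 5–7 N showed while gripping and were gone after lifting. No check failed.

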